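Make up a batch of steel rings on the spring scale

ROBOT

A 6-joint arm with a two-finger parallel gripper is mounted at the origin on the work surface. World frame = base frame: x ahead of the robot, y to its left, z up, the work surface at z = 0. Lengths are in m, angles in rad, forces in N, time in s.
With the tool pointing down it reaches from about 0.3 to 0.875 m from the base axis. Payload 6.4 kg.
Tool frame: the origin (TCP) lies at the very end of the fingers, on their centre line; the grasp point (between the pads) lies 19 mm behind it; z points along the fingers, y is the line along which they close (so a half turn about z gives the same grasp; the last joint's range is limited). The gripper opens to 85 mm and grips with 20 to 120 N. Pads are 22 mm wide; open, the fingers measure 114 mm over their backs; the gripper's body (76 mm by 85 mm) begins 54 mm behind the grasp point. The pads swing forward as they close: fully open they stand 13 mm farther back than shut.
Start: joints at [1.118, 0.181, 1.607, -0, 1.354, -0.206], TCP at [0.14, 0.558, 0.231] pointing down, gripper open.
Joint ranges: [-2.99, 2.99], [-0.89, 2.07], [0.3, 2.58], [-1.14, 4.28], [0, 2.63], [-3.12, 3.12]. Speed limits (rad/s): [2.57, 2.57, 3.01, 3.14, 3.14, 3.14].

INTERFACE

Orientations are given as a unit quaternion [w, x, y, z].
In Python, from bench import ctrl gives the robot as it stands.
- The arm moves only by the tool jog_arm, never from a script. Its argument "series" is a list that holds one entry, the list of rows, each a list of 7 numbers: the shift along the tool's x, y, z in mm, then the turn, a rotation vector about the tool's x, y, z in rad, then the finger opening in mm, from 0 to 85.4. In form: [[[tx, ty, tz, rx, ry, rz, gripper], ...]]. A call has exactly 10 rows; each row shifts and turns the commanded pose from where the row before left it, along the tool's axes as they then stand; what a row does not reach is not made up. A row lasts 1/10 s, in which the tool goes at most 50 mm and 8.59 degrees, less where a joint would pass 70% of its speed; a pose out of reach is approached as far as the arm can. A call with a gripper value outside its range is refused whole. The fingers move at their own pace and stop on an object; the grip force is fixed at half the most. Time passes only in rows, so rows that do not move let the fingers close, or fill a call up. It gives the time, the measured TCP pose, the force, the opening and the grip force at its end, in the units of the state.
- ctrl.get_obs(): the state, without advancing time (a new reading comes with each control period).
- ctrl.camera(name): name is "scene" or "top" or "wrist"; returns a dict with "frame" (384x512x3 uint8, blue, green, red), "z_map" (384x512 float32, m along the optical axis (not along the pixel's ray), 0 where there is no reading), "fx", "fy", "cx", "cy" (pixels), "k1" (the pictures are not rectified: a ray, as slopes to the right and down, at radius r is drawn at 1 + k1 r^2 times it, then the intrinsics apply), "xyz" and "rotation" of the camera in the world. Camera axes: x right, y down, z forward; pixel columns grow to the right and rows downward; lengths in m; the calibration is good to about 2 mm. A picture is of the moment at which its call begins.
- ctrl.hand_in(): hands the job in; it is judged then, once.
The state is a dict: "time_s": time; "q": joint angles; "dq": joint speeds; "joint_efforts": joint torques, N m; "eef_pos": TCP position; "eef_rot": TCP orientation; "wrist_force": force on the tool from outside, world axes, zero at the start; "torque": the same for the moment, N m; "opening": opening from 0.0 (shut) to 1.0 (fully open); "grasp_force": force on a finger pad.
Only numpy, scipy, OpenCV 4.12 (cv2) and the standard library are available. Lean on these libraries where they do the work, as an engineer would, in place of code of your own. Each camera call takes 0.05 s, during which the arm holds its last target. There are 200 camera calls.

TASK

Make up a batch by weight: thread the steel rings one at a time over the spindle of the spring scale, feeling each onto the spindle and easing it down until it beds on the pan or the ring below, and go on until the red pointer has sunk to within the height of the green slide. Press only lightly, so that the pan never goes down into the red overload patch and the spindle is not forced sideways, never let a ring drop down the spindle, and leave the slide, the unused rings on the mat and everything else on the bench as they are.

Things in the scene. Friction and masses are not known exactly. Their poses are not given: they have to be found in the camera images.
- ring_a: steel ring, 60 mm outside diameter, 21.5 mm bore (square-edged), 16 mm high, about 0.3 kg (each its own weight, 0.27 to 0.34 kg), lying flat on the 4 mm mat, grasped across its outside; origin at the centre of its underside, z up along its bore. All four are alike
- ring_b: steel ring, 60 mm outside diameter, 21.5 mm bore (square-edged), 16 mm high, about 0.3 kg (each its own weight, 0.27 to 0.34 kg), lying flat on the 4 mm mat, grasped across its outside; origin at the centre of its underside, z up along its bore. All four are alike
- ring_c: steel ring, 60 mm outside diameter, 21.5 mm bore (square-edged), 16 mm high, about 0.3 kg (each its own weight, 0.27 to 0.34 kg), lying flat on the 4 mm mat, grasped across its outside; origin at the centre of its underside, z up along its bore. All four are alike
- ring_d: steel ring, 60 mm outside diameter, 21.5 mm bore (square-edged), 16 mm high, about 0.3 kg (each its own weight, 0.27 to 0.34 kg), lying flat on the 4 mm mat, grasped across its outside; origin at the centre of its underside, z up along its bore. All four are alike
- scale: fixed tubular spring scale: green base plate 150 x 200 x 14 mm, aluminium spring tube, and on its +y side an upright white graduated blade (6 x 30 mm, 73 to 103 mm from the pan's axis, its top 184 mm above the bench) that carries the green slide. Origin: on the bench under the pan's axis. It may stand turned about z
- pan (a joint): how far the round pan (92 mm across, 5 mm thick) has sunk, m: 0 empty, end of travel 0.060. A spring of 250 N/m (4 mm per N, damped, no friction) carries it, so one ring sinks it by 10.5 to 13.5 mm. The red patch low on the blade, from 0.050 on, is overload: past 0.052 the spring is spoilt
- boss (a point): centre of the flat raised boss (44 mm across, 6 mm above the pan's plate) on which the first ring beds; 171 mm above the bench when the pan is empty; sinks with the pan; axes as the scale's. From it rises the upright steel spindle, 20 mm in diameter, 68 mm long, tip flat and square-edged: a ring goes over it with 0.75 mm to spare all round. Over 20 N on pan or spindle bends it
- above_boss (a point): point 68 mm above the boss's centre, at the height of the spindle's tip. The spindle is clamped in a worn socket: its axis stands up to 2.5 mm off this point in x and in y (fixed during the job); its own pose is not given and must be felt for. A ring resting on the tip carries the pan down; the pan springs up when the ring slips over
- pointer (a point): outer end of the red pointer that sticks out from the pan towards the blade (+y of the scale); sinks with the pan; it is 162.5 mm above the bench when the pan is empty
- marker (a joint): setting of the green slide (12 x 36 x 14 mm high) clamped round the blade, m: the pan travel at which the pointer is level with the slide's top edge; its bottom edge is 0.014 further. So the pointer stands within the slide's height when pan lies between this value and this value + 0.014. Set for this batch; not to be moved
- band_top (a point): the green slide's top edge, at its side next to the pointer
- oil: blue plastic oil bottle, 44 mm across, 100 mm tall, standing near the scale; leave alone
- snips: dark iron tin snips, 255 mm long, 16 mm thick, lying towards the far edge of the bench; leave alone
- pliers: pliers with blue grips, 165 mm long, lying towards the far edge; leave alone
- spanner: steel spanner about 180 mm long lying towards the far edge; leave alone
- carton: yellow box 60 x 60 x 35 mm high, towards the far edge; leave alone
- buffer: orange plastic ring, 52 mm outside, 20 mm high, on the mat among the steel rings; not part of the batch, leave alone
- bush: brass flanged bush, flange 48 mm, 32 mm tall, on the mat among the steel rings; not part of the batch, leave alone
Things that resemble listed ones, but are neither listed nor needed, are in the scene too. What is shaped like the ring_a but brown or purple is not meant.

How it is judged:
On the way, in this order (a step that is already met when the one before it is completed fails the run):
1. a first ring is bedded on the pan's boss, over the spindle, and let go (((horizontal distance between ring_a and boss below 0.005 m and z of ring_a in the frame of boss between -0.004 and 0.004 m and angle between ring_a's own z axis and vertical below 0.08 rad and contact force between ring_a and the fingers below 0.05 N) or (horizontal distance between ring_b and boss below 0.005 m and z of ring_b in the frame of boss between -0.004 and 0.004 m and angle between ring_b's own z axis and vertical below 0.08 rad and contact force between ring_b and the fingers below 0.05 N) or (horizontal distance between ring_c and boss below 0.005 m and z of ring_c in the frame of boss between -0.004 and 0.004 m and angle between ring_c's own z axis and vertical below 0.08 rad and contact force between ring_c and the fingers below 0.05 N) or (horizontal distance between ring_d and boss below 0.005 m and z of ring_d in the frame of boss between -0.004 and 0.004 m and angle between ring_d's own z axis and vertical below 0.08 rad and contact force between ring_d and the fingers below 0.05 N))), for 0.2 s.
2. a second ring is bedded on the first, over the spindle, and let go (((horizontal distance between ring_a and boss below 0.005 m and z of ring_a in the frame of boss between 0.012 and 0.02 m and angle between ring_a's own z axis and vertical below 0.08 rad and contact force between ring_a and the fingers below 0.05 N) or (horizontal distance between ring_b and boss below 0.005 m and z of ring_b in the frame of boss between 0.012 and 0.02 m and angle between ring_b's own z axis and vertical below 0.08 rad and contact force between ring_b and the fingers below 0.05 N) or (horizontal distance between ring_c and boss below 0.005 m and z of ring_c in the frame of boss between 0.012 and 0.02 m and angle between ring_c's own z axis and vertical below 0.08 rad and contact force between ring_c and the fingers below 0.05 N) or (horizontal distance between ring_d and boss below 0.005 m and z of ring_d in the frame of boss between 0.012 and 0.02 m and angle between ring_d's own z axis and vertical below 0.08 rad and contact force between ring_d and the fingers below 0.05 N))), for 0.2 s.
At the end, for the whole second after the job is handed in: The pointer stands still within the 14 mm height of the green slide (2 mm tolerance above and below); every ring is either bedded level in the stack over the spindle, let go and at rest, or still lies where it was on the mat (within 30 mm) (z of pointer in the frame of band_top between -0.016 and 0.002 m and velocity of joint pan between -0.01 and 0.01 m/s and ((horizontal distance between ring_a and boss below 0.005 m and z of ring_a in the frame of boss below 0.037 m and angle between ring_a's own z axis and vertical below 0.08 rad) or distance of ring_a from where it was at the start of the episode below 0.03 m) and ((horizontal distance between ring_b and boss below 0.005 m and z of ring_b in the frame of boss below 0.037 m and angle between ring_b's own z axis and vertical below 0.08 rad) or distance of ring_b from where it was at the start of the episode below 0.03 m) and ((horizontal distance between ring_c and boss below 0.005 m and z of ring_c in the frame of boss below 0.037 m and angle between ring_c's own z axis and vertical below 0.08 rad) or distance of ring_c from where it was at the start of the episode below 0.03 m) and ((horizontal distance between ring_d and boss below 0.005 m and z of ring_d in the frame of boss below 0.037 m and angle between ring_d's own z axis and vertical below 0.08 rad) or distance of ring_d from where it was at the start of the episode below 0.03 m) and linear speed of each of ring_a, ring_b, ring_c, ring_d below 0.02 m/s); the robot touches nothing.
It fails at once if the pan is pushed into the red overload patch (travel past 52 mm) (value of joint pan above 0.052 m).
It fails at once if the spindle or pan is pushed, knocked or jammed with more than 20 N (contact force between scale and anything else above 20 N).
It fails at once if a ring is let fall down the spindle (falling faster than 0.4 m/s with no finger on it) ((linear speed of ring_a above 0.4 m/s and contact force between ring_a and the fingers below 0.05 N and horizontal distance between ring_a and boss below 0.03 m) or (linear speed of ring_b above 0.4 m/s and contact force between ring_b and the fingers below 0.05 N and horizontal distance between ring_b and boss below 0.03 m) or (linear speed of ring_c above 0.4 m/s and contact force between ring_c and the fingers below 0.05 N and horizontal distance between ring_c and boss below 0.03 m) or (linear speed of ring_d above 0.4 m/s and contact force between ring_d and the fingers below 0.05 N and horizontal distance between ring_d and boss below 0.03 m)).
It fails at once if the green slide is moved by more than 2 mm (distance of band_top from where it was at the start of the episode above 0.002 m).
It fails at once if another thing on the bench is pushed more than 30 mm (distance of any of oil, snips, pliers, spanner, carton, buffer, bush from where it was at the start of the episode above 0.03 m).
It also fails if it takes over 72 s, if anything falls off the work surface, if the arm or the gripper's body presses on something with over 40 N, if the wrist force passes 120 N, or if a joint passes its speed limit or range.

## Working session

There is one attempt and no reset: what is moved stays moved. The work goes in short steps, Python scripts to look and compute and a tool call to move; the robot and the scene stay as the last step left them, time stands still between calls to the robot, and variables do not carry over. Pictures are saved under pics/ and viewed, at most 10 in all, crops included, and the job is handed in when it is done.

Besides the shell and the picture viewer there is one more tool, called after "Call:" by a JSON object that holds its "fn" and its "kwargs". jog_arm: Moves the arm, as the interface text tells. Its arguments: {"type":"object","properties":{"series":{"type":"array"}},"required":["series"]}

```bash
mkdir -p pics; cat > h.py <<'E'
import numpy as np, cv2
from bench import ctrl
def save(c,f): cv2.imwrite(f,c["frame"])
def pts(c):
    z=c["z_map"]; v,u=np.mgrid[:z.shape[0],:z.shape[1]].astype(float)
    K=np.array([[c["fx"],0,c["cx"]],[0,c["fy"],c["cy"]],[0,0,1]])
    n=cv2.undistortPoints(np.stack([u.ravel(),v.ravel()],1)[:,None],K,np.array([c["k1"],0,0,0.]))[:,0].reshape(z.shape+(2,))
    P=np.dstack([n*z[...,None],z])
    R=np.array(c["rotation"])
    if R.size==4:
        from scipy.spatial.transform import Rotation as Q
        R=Q.from_quat(np.roll(R,-1)).as_matrix()
    return P@R.T+np.array(c["xyz"])
E
python3 - <<'E'
from h import *
o=ctrl.get_obs(); print(o)
for n in("top","scene"):
    c=ctrl.camera(n); np.save(n,pts(c)); save(c,f"pics/{n}0.png"); print(n,c["fx"],c["k1"],c["xyz"],c["rotation"])
E
```

```text
{'time_s': 0.0, 'q': array([ 1.11769962e+00,  1.81564507e-01,  1.60801896e+00, -8.19551014e-06,
        1.35381407e+00, -2.06296912e-01]), 'dq': array([-0.00057294,  0.00111931,  0.00120097,  0.00063622,  0.00035138,
       -0.00047553]), 'joint_efforts': array([ 5.69982949e-04, -4.44862747e+01, -3.51342201e+01, -2.22339818e-04,
        8.82768334e-03, -2.86411726e-06]), 'eef_pos': array([0.14020481, 0.55706218, 0.23036568]), 'eef_rot': array([-2.88386046e-04,  1.23086027e-01,  9.92395594e-01, -8.55133022e-04]), 'wrist_force': array([-0.63873861,  0.60041157, -0.65434007]), 'torque': array([-0.00791047,  0.02412934, -0.01147422]), 'grasp_force': 0.0, 'opening': 1.0009069143784783}
top 383.8864462726242 -0.041642036265573626 [ 0.4985386  -0.00782143  1.01982271] [ 0.01997988 -0.69937752  0.71397764 -0.0266048 ]
scene 427.70069746562456 -0.047172813007911325 [ 1.16481904 -0.05395387  0.95037551] [-0.24121533  0.70769606  0.62544279 -0.22316535]
```

View pics/top0.png

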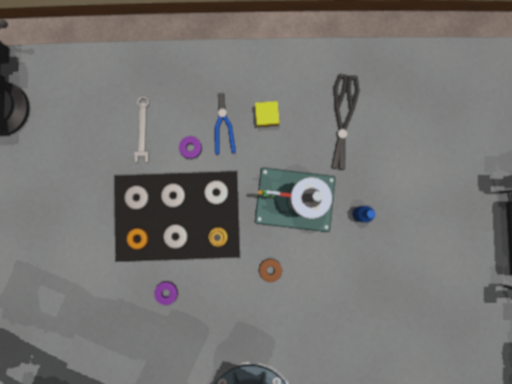

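View pics/scene0.png

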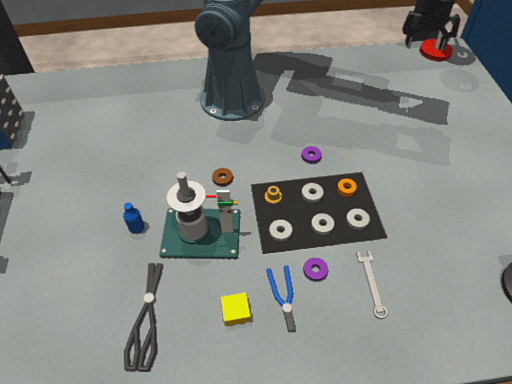

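The top view shows steel rings at about (136,197), (173,195), (216,192) and (176,237). The scale is at (312,198), with its blade and slide to the left at about (262,194). The scene view has the slide at about (227,202).

```bash
python3 - <<'E'
from h import *
import cv2
P=np.load("top.npy"); im=cv2.imread("pics/top0.png")
v,u=np.mgrid[:384,:512]
for s in[(136,197),(173,195),(216,192),(176,237),(137,238),(218,237)]:
    m=((u-s[0])**2+(v-s[1])**2<17**2)&(im.min(2)>110 if s not in[(137,238),(218,237)] else im.max(2)>110)
    q=np.stack([u[m],v[m]],1).astype(np.float32)
    (c,r)=cv2.minEnclosingCircle(q); 
    w=P[m]; print(s,m.sum(),c,r,"mean",w.mean(0).round(4),"mid",((w[:,:2].max(0)+w[:,:2].min(0))/2).round(4),np.median(w[:,2]).round(4), (np.ptp(w[:,:2],0)).round(4))
m=(P[...,2]>.155)&(P[...,2]<.175)&(abs(u-312)<35)&(abs(v-198)<35)&(im.min(2)>120)
w=P[m]; print("pan",w.shape,np.median(w[:,2])); c,r=cv2.minEnclosingCircle(w[:,:2].astype(np.float32)); print(c,r)
m=(P[...,2]>.2)&(abs(u-312)<35)&(abs(v-198)<35); w=P[m]; print("spin",w.mean(0),len(w),w[:,2].max())
for uv in[(261,169),(335,176),(329,231),(256,222)]: print(uv,P[uv[1],uv[0]].round(4))
hsv=cv2.cvtColor(im,cv2.COLOR_BGR2HSV)
m=(abs(u-270)<25)&(abs(v-194)<8)&((hsv[...,0]<8)|(hsv[...,0]>172))&(hsv[...,1]>120); print("red",P[m].mean(0),m.sum(),np.c_[u[m],v[m]].min(0),np.c_[u[m],v[m]].max(0))
i=cv2.resize(im[150:250,230:390],None,fx=5,fy=5,interpolation=cv2.INTER_CUBIC)
s=cv2.imread("pics/scene0.png"); s=cv2.resize(s[160:270,155:255],None,fx=5,fy=5,interpolation=cv2.INTER_CUBIC)
cv2.imwrite("pics/s1.png",s)
E
```

```text
(136, 197) 370 (136.0, 197.0) 11.401854515075684 mean [0.5522 0.2862 0.0213] mid [0.54  0.157] 0.0194 [0.0828 0.3296]
(173, 195) 373 (172.71456909179688, 194.8765106201172) 11.483565330505371 mean [0.5557 0.1898 0.0219] mid [0.5415 0.1057] 0.0197 [0.0858 0.2271]
(216, 192) 384 (215.8478240966797, 191.8478240966797) 11.615431785583496 mean [0.5612 0.0775 0.0212] mid [0.5443 0.0503] 0.0195 [0.0915 0.1162]
(176, 237) 380 (175.11538696289062, 236.1923065185547) 11.664162635803223 mean [0.4492 0.1839 0.027 ] mid [0.4589 0.1038] 0.0196 [0.0793 0.2233]
(137, 238) 297 (136.72329711914062, 238.31068420410156) 10.414715766906738 mean [0.4454 0.2817 0.0307] mid [0.4584 0.1541] 0.023 [0.0803 0.3238]
(218, 237) 266 (217.6764678955078, 236.6764678955078) 9.547379493713379 mean [0.4459 0.0738 0.0312] mid [0.4592 0.0458] 0.0124 [0.0787 0.1072]
pan (1030, 3) 0.16479951716708374
(0.5364265441894531, -0.14779067039489746) 0.046220093965530396
spin [ 0.5291815  -0.12172202  0.37184459] 125 1.019822706245694
(261, 169) [ 0.6198 -0.0417  0.0128]
(335, 176) [ 0.5975 -0.2374  0.0116]
(329, 231) [ 0.4528 -0.2171  0.0091]
(256, 222) [ 0.4806 -0.0255  0.0115]
red [ 0.54603148 -0.0939406   0.119956  ] 37 [281 192] [290 196]
```

View pics/s1.png

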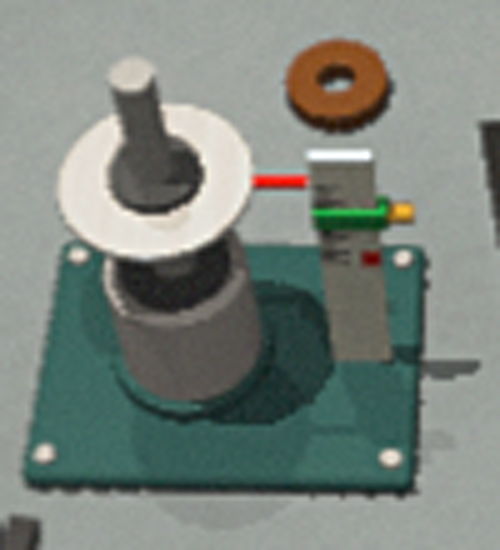

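The crop shows the red pointer on the blade at about (305,182), and the slide spanning rows 205–228. The overload patch starts at about row 252.

```bash
cat >> h.py <<'E'
from scipy.spatial.transform import Rotation as Q
def Rm(c):
    R=np.array(c["rotation"]); return R if R.size==9 else Q.from_quat(np.roll(R,-1)).as_matrix()
def KD(c): return np.array([[c["fx"],0,c["cx"]],[0,c["fy"],c["cy"]],[0,0,1]]),np.array([c["k1"],0,0,0,0.])
def atz(c,uv,z):
    K,D=KD(c); n=cv2.undistortPoints(np.array(uv,float).reshape(-1,1,2),K,D)[:,0]
    d=np.c_[n,np.ones(len(n))]@Rm(c).T; o=np.array(c["xyz"]); return o+d*((z-o[2])/d[:,2])[:,None]
def proj(c,X):
    K,D=KD(c); X=(np.atleast_2d(X)-np.array(c["xyz"]))@Rm(c); return cv2.projectPoints(X,np.zeros(3),np.zeros(3),K,D)[0][:,0]
def tool(o): return Q.from_quat(np.roll(o["eef_rot"],-1)).as_matrix()
def to(x,y,z):  # world target -> tool shift mm
    o=ctrl.get_obs(); return (tool(o).T@(np.array([x,y,z])-o["eef_pos"])*1000).round(1)
E
python3 - <<'E'
from h import *
c=ctrl.camera("top")
for uv in[(136,197),(172.7,194.9),(215.8,191.8),(175.3,236.3)]: print(atz(c,uv,.02).round(4))
s=ctrl.camera("scene"); a=np.array([.5364,-.1478]); Rz=lambda x,y:a+np.array([x*np.cos(t)-y*np.sin(t),x*np.sin(t)+y*np.cos(t)])
cv=lambda p:((p-[155,160])*5+2).round(0).tolist()
t=-.113
W=lambda x,y,z:np.r_[Rz(x,y),z]
print("blade top",cv(proj(s,[W(3,0,0)*0+W(.003,.073,.184),W(.003,.103,.184)])))
print("pointer",cv(proj(s,[W(0,.046,.1625),W(0,.07,.1625)])))
print("redpatch top",cv(proj(s,[W(.003,.103,.1125)])))
for T in(.15,.145,.14,.135,.13): print(T,cv(proj(s,[W(.006,.07,T),W(.006,.106,T),W(.006,.07,T-.014),W(.006,.106,T-.014),W(-.006,.07,T)])))
P=pts(s); im=s["frame"].astype(int); m=(im[...,1]>im[...,2]+50)&(im[...,1]>im[...,0]+50); v,u=np.nonzero(m); k=(abs(u-225)<20)&(abs(v-202)<12); print("green",k.sum(),P[v[k],u[k]].min(0),P[v[k],u[k]].max(0),np.median(P[v[k],u[k]],axis=0), np.percentile(P[v[k],u[k],2],[5,25,75,95]))
w=ctrl.camera("wrist"); o=ctrl.get_obs(); R=tool(o)
print("cam in tool",R.T@(np.array(w["xyz"])-o["eef_pos"]), (R.T@Rm(w)).round(3), w["fx"]); save(w,"pics/w0.png")
print(to(.53,-.148,.36))
E
```

```text
[[0.5521 0.2864 0.02  ]]
[[0.5557 0.1903 0.02  ]]
[[0.5615 0.0778 0.02  ]]
[[0.4481 0.1845 0.02  ]]
blade top [[308.0, 160.0], [374.0, 159.0]]
pointer [[255.0, 184.0], [306.0, 184.0]]
redpatch top [[382.0, 251.0]]
0.15 [[307.0, 210.0], [384.0, 209.0], [310.0, 228.0], [385.0, 227.0], [309.0, 190.0]]
0.145 [[308.0, 217.0], [384.0, 216.0], [311.0, 234.0], [386.0, 233.0], [309.0, 196.0]]
0.14 [[309.0, 223.0], [385.0, 222.0], [312.0, 240.0], [387.0, 240.0], [310.0, 203.0]]
0.135 [[310.0, 229.0], [386.0, 228.0], [312.0, 247.0], [387.0, 246.0], [311.0, 209.0]]
0.13 [[311.0, 235.0], [386.0, 235.0], [313.0, 253.0], [388.0, 252.0], [312.0, 215.0]]
green 28 [ 0.54627563 -0.07692877  0.14067428] [ 0.55462482 -0.04361178  0.14850956] [ 0.55057242 -0.05832798  0.14498969] [0.14116914 0.14273491 0.14604245 0.14773852]
cam in tool [ 0.0754128  -0.00045923 -0.14167593] [[ 0.001 -0.956 -0.292]
 [ 1.     0.     0.001]
 [-0.001 -0.292  0.956]] 280.40915423867267
[-550.2 -588.9 -128.8]
```

```bash
cat >> h.py <<'E'
def plan(x,y,z,yaw=None,n=10):
    "n equal world steps + even turn about tool z; prints tool-frame rows"
    o=ctrl.get_obs(); R=tool(o); d=(np.array([x,y,z])-o["eef_pos"])/n*1000
    y0=np.arctan2(R[1,1],R[0,1]); yaw=y0 if yaw is None else yaw
    w=-(yaw-y0)/n
    tilt=np.cross(R[:,2],[0,0,-1]); print("tilt fix (tool)",(R.T@tilt).round(4),"yaw",y0.round(4))
    for i in range(n):
        print((R@Q.from_rotvec([0,0,w*i]).as_matrix()).T.dot(d).round(1).tolist(),round(w,4))
E
python3 - <<'E'
from h import *
plan(.5615,.0778,.10,0.,13)
E
```

```text
tilt fix (tool) [-0.0008 -0.0002  0.    ] yaw 1.324
[-40.4, -27.8, 10.1] 0.1018
[-43.1, -23.6, 10.1] 0.1018
[-45.2, -19.1, 10.1] 0.1018
[-46.9, -14.4, 10.1] 0.1018
[-48.2, -9.6, 10.1] 0.1018
[-48.9, -4.6, 10.1] 0.1018
[-49.1, 0.4, 10.1] 0.1018
[-48.8, 5.4, 10.1] 0.1018
[-48.0, 10.3, 10.1] 0.1018
[-46.7, 15.1, 10.1] 0.1018
[-44.9, 19.8, 10.1] 0.1018
[-42.7, 24.3, 10.1] 0.1018
[-40.0, 28.5, 10.1] 0.1018
```

Call:
{"fn": "jog_arm", "kwargs": {"series": [[[-39, -27, 10, 0, 0, 0.102, 85], [-42, -23, 10, 0, 0, 0.102, 85], [-44, -19, 10, 0, 0, 0.102, 85], [-46, -14, 10, 0, 0, 0.102, 85], [-47, -9, 10, 0, 0, 0.102, 85], [-48, -4, 10, 0, 0, 0.102, 85], [-48, 0, 10, 0, 0, 0.102, 85], [-48, 5, 10, 0, 0, 0.102, 85], [-47, 10, 10, 0, 0, 0.102, 85], [-46, 15, 10, 0, 0, 0.102, 85]]]}}

```text
time_s: 1.25
eef_pos: [0.4579, 0.1949, 0.1311]
eef_rot: [0.0, 0.594, 0.805, 0.0]
wrist_force: [0.9, 1.3, -0.5]
opening: 0.996
grasp_force: 0.0
```

```bash
python3 - <<'E'
from h import *
print(ctrl.get_obs()["eef_pos"]);plan(.5615,.0778,.08,0.,4)
E
```

```text
[0.45792279 0.19490379 0.13108203]
tilt fix (tool) [ 0.0006 -0.     -0.    ] yaw 0.2997
[-35.6, 16.1, 12.8] 0.0749
[-34.3, 18.7, 12.8] 0.0749
[-32.8, 21.2, 12.8] 0.0749
[-31.1, 23.6, 12.8] 0.0749
```

Call:
{"fn": "jog_arm", "kwargs": {"series": [[[-36, 16, 13, 0, 0, 0.075, 85], [-34, 19, 13, 0, 0, 0.075, 85], [-33, 21, 13, 0, 0, 0.075, 85], [-31, 24, 12, 0, 0, 0.075, 85], [0, 0, 0, 0, 0, 0, 85], [0, 0, 10, 0, 0, 0, 85], [0, 0, 0, 0, 0, 0, 85], [0, 0, 0, 0, 0, 0, 85], [0, 0, 0, 0, 0, 0, 85], [0, 0, 0, 0, 0, 0, 85]]]}}

```text
time_s: 2.25
eef_pos: [0.5613, 0.0805, 0.0709]
eef_rot: [0.0, 0.705, 0.709, 0.0]
wrist_force: [-0.3, -0.9, -0.2]
opening: 0.994
grasp_force: 0.0
```

```bash
python3 - <<'E'
from h import *
print(ctrl.get_obs()["eef_pos"]);plan(.5615,.0778,.006,0.,1)
w=ctrl.camera("wrist"); save(w,"pics/w1.png"); print(proj(w,[[.5615,.0778,.02]]))
E
```

```text
[0.561337   0.08054082 0.07087218]
tilt fix (tool) [ 0.0009  0.0001 -0.    ] yaw 0.0053
[-2.7, 0.1, 64.9] 0.0053
[[260.01865925 216.86441051]]
```

View pics/w1.png

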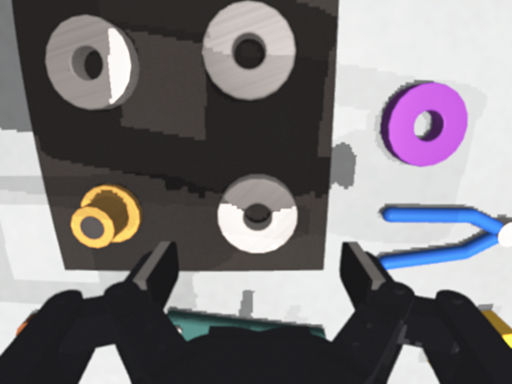

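The ring lies centred between the fingers at (258,213), about 3 px from where the top view predicted it. The neighbouring parts are clear of the fingers.

Call:
{"fn": "jog_arm", "kwargs": {"series": [[[-0.5, 0, 15, 0, 0, 0, 85], [-0.5, 0, 20, 0, 0, 0, 85], [0, 0, 20, 0, 0, 0, 85], [0, 0, 10, 0, 0, 0, 85], [0, 0, 0, 0, 0, 0, 50], [0, 0, 0, 0, 0, 0, 40], [0, 0, 0, 0, 0, 0, 40], [0, 0, 0, 0, 0, 0, 40], [0, 0, 0, 0, 0, 0, 40], [0, 0, 0, 0, 0, 0, 40]]]}}

```text
time_s: 3.3
eef_pos: [0.562, 0.0788, 0.006]
eef_rot: [0.001, 0.706, 0.709, 0.0]
wrist_force: [-0.7, -0.1, 2.1]
opening: 0.668
grasp_force: 64.7
```

Call:
{"fn": "jog_arm", "kwargs": {"series": [[[0, 0, -20, 0, 0, 0, 40], [0, 0, -46, 0, 0, 0, 40], [0, 0, -46, 0, 0, 0, 40], [0, 0, -48, 0, 0, 0, 40], [0, 0, -48, 0, 0, 0, 40], [-20, -3, -44, 0, 0, 0, 40], [-46, -5, -18, 0, 0, 0, 40], [-48, -6, -5, 0, 0, 0, 40], [-48, -6, 0, 0, 0, 0, 40], [-48, -6, 0, 0, 0, 0, 40]]]}}

```text
time_s: 4.3
eef_pos: [0.5354, -0.1327, 0.2804]
eef_rot: [0.0, 0.705, 0.709, 0.0]
wrist_force: [0.8, -0.4, -2.8]
opening: 0.666
grasp_force: 65.6
```

Call:
{"fn": "jog_arm", "kwargs": {"series": [[[-45, 0, 0, 0, 0, 0, 40], [-30, 0, 0, 0, 0, 0, 40], [-1, 0, 0, 0, 0, 0, 40], [0, 0, 0, 0, 0, 0, 40], [0, 0, 0, 0, 0, 0, 40], [0, 0, 0, 0, 0, 0, 40], [0, 0, 0, 0, 0, 0, 40], [0, 0, 0, 0, 0, 0, 40], [0, 0, 0, 0, 0, 0, 40], [0, 0, 0, 0, 0, 0, 40]]]}}

```text
time_s: 5.3
eef_pos: [0.5365, -0.207, 0.2804]
eef_rot: [0.0, 0.706, 0.709, -0.0]
wrist_force: [0.7, 0.4, -3.1]
opening: 0.668
grasp_force: 65.6
```

```bash
python3 - <<'E'
from h import *
o=ctrl.get_obs();print(o["eef_pos"],o["wrist_force"],o["torque"]);plan(.5364,-.1478,.27,0.,1)
w=ctrl.camera("wrist"); save(w,"pics/w2.png"); print(proj(w,[[.5364,-.1478,.239]]))
P=pts(w); R=tool(o); T=(P-o["eef_pos"])@R; np.save("w2",T); np.save("w2P",P)
E
```

```text
[ 0.53653974 -0.20704978  0.28038072] [ 0.65607059  0.39387903 -3.05825373] [-0.00660645  0.01341939 -0.07459947]
tilt fix (tool) [ 0.0001  0.0001 -0.    ] yaw 0.0044
[59.3, 0.1, 10.4] 0.0044
[[260.29803586 132.45504158]]
```

View pics/w2.png

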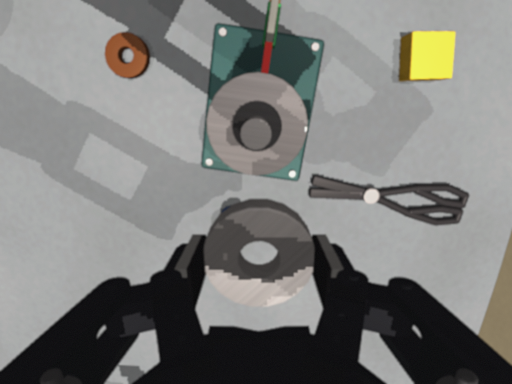

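The wrist view shows the held ring with its bore near (259,252), and the spindle tip near (256,133). I'll fit both centres from the depth map.

```bash
cat >> h.py <<'E'
def fit(w,box,zr,R0):
    """centre (world) of a horizontal disc/ring top face: outline of pixels in box whose world z in zr"""
    P=pts(w); m=np.zeros(P.shape[:2],np.uint8); u0,u1,v0,v1=box
    m[v0:v1,u0:u1]=((P[...,2]>zr[0])&(P[...,2]<zr[1]))[v0:v1,u0:u1]
    m=cv2.morphologyEx(m,cv2.MORPH_OPEN,np.ones((3,3),np.uint8))
    cs,_=cv2.findContours(m,cv2.RETR_EXTERNAL,cv2.CHAIN_APPROX_NONE)
    c=max(cs,key=cv2.contourArea); z=np.median(P[m>0][:,2])
    X=atz(w,c[:,0].astype(float),z)[:,:2]
    from scipy.optimize import least_squares
    r=least_squares(lambda p:np.hypot(*(X-p[:2]).T)-p[2],[*X.mean(0),R0],loss="soft_l1",f_scale=.0005).x
    M=cv2.moments(c); return r.round(5),z.round(4),(M["m10"]/M["m00"],M["m01"]/M["m00"])
E
python3 - <<'E'
from h import *
w=ctrl.camera("wrist"); o=ctrl.get_obs()
P=pts(w)
print("tip depth z",P[133,256],"ring",P[270,259],P[225,259],P[250,225],P[250,295],P[150,290])
print("tip",fit(w,(235,280,110,155),(.22,.26),.01))
print("pan",fit(w,(200,315,65,180),(.15,.172),.046))
m=(P[...,2]>.25)&(P[...,2]<.32); v,u=np.nonzero(m[195:310,195:325]); print(len(v))
zz=P[195:310,195:325,2]; print(np.histogram(zz[(zz>.25)&(zz<.32)],14,(.25,.32)))
E
```

```text
tip depth z [ 0.53361792 -0.14828453  0.23858503] ring [ 0.53584203 -0.2188596   0.28636574] [ 0.53567013 -0.18819503  0.2944542 ] [ 0.51829566 -0.20263367  0.29351185] [ 0.55427878 -0.20265611  0.29317517] [ 0.56431933 -0.16979162  0.16427447]
tip (array([ 0.53316, -0.14876,  0.00983]), np.float64(0.2382), (255.30292716133425, 133.49035625141818))
pan (array([ 0.5336 , -0.1478 ,  0.04516]), np.float64(0.1644), (256.73712486105967, 123.04818657115804))
10220
(array([   0,    0,    0,    0,    0,   75,  437,  564, 8056,  248,  235,
        244,  229,  132]), array([0.25 , 0.255, 0.26 , 0.265, 0.27 , 0.275, 0.28 , 0.285, 0.29 ,
       0.295, 0.3  , 0.305, 0.31 , 0.315, 0.32 ]))
```

```bash
cat >> h.py <<'E'
def held(w,box=(208,312,195,310)):
    """bore and outer centre + tilt of the held ring's top face"""
    P=pts(w); u0,u1,v0,v1=box; m=np.zeros(P.shape[:2],np.uint8)
    z=P[v0:v1,u0:u1,2]; z0=np.median(z[(z>.02)&(z<.4)&(abs(z-np.median(z))<.02)])
    m[v0:v1,u0:u1]=abs(z-z0)<.003
    A=P[m>0]; B=np.c_[A[:,:2]-A[:,:2].mean(0),np.ones(len(A))]; k=np.linalg.lstsq(B,A[:,2],rcond=None)[0]
    cs,h=cv2.findContours(m,cv2.RETR_CCOMP,cv2.CHAIN_APPROX_NONE)
    out=[]
    from scipy.optimize import least_squares
    for c,hh in zip(cs,h[0]):
        a=cv2.contourArea(c)
        if a<250: continue
        X=atz(w,c[:,0].astype(float),z0)[:,:2]
        r=least_squares(lambda p:np.hypot(*(X-p[:2]).T)-p[2],[*X.mean(0),.01 if hh[3]>=0 else .03],loss="soft_l1",f_scale=.0005).x
        out.append((hh[3]>=0,a,r.round(5)))
    return z0,k.round(4),out
E
python3 - <<'E'
from h import *
w=ctrl.camera("wrist"); o=ctrl.get_obs()
print(held(w),o["eef_pos"])
P=pts(w); print(P[200:310:8,259,2].round(4))
E
```

```text
(np.float64(0.293213059878003), array([ 0.0016, -0.0047,  0.2933]), [(np.False_, 8650.5, array([ 0.53566, -0.20779,  0.02932])), (np.True_, 1139.5, array([ 0.53553, -0.20741,  0.01052]))]) [ 0.53648233 -0.20726426  0.28032158]
[ 0.2825  0.2931  0.2928  0.2941  0.2939  0.2935 -0.0008 -0.0011  0.2786
  0.2877  0.2939  0.2939  0.2939  0.4221]
```

Call:
{"fn": "jog_arm", "kwargs": {"series": [[[20, -0.8, 0, 0, 0, 0, 40], [25, -1, 0, 0, 0, 0, 40], [13.8, -0.6, 0, 0, 0, 0, 40], [0, 0, 5, 0, 0, 0, 40], [0, 0, 10, 0, 0, 0, 40], [0, 0, 10, 0, 0, 0, 40], [0, 0, 6, 0, 0, 0, 40], [0, 0, 3, 0, 0, 0, 40], [0, 0, 0, 0, 0, 0, 40], [0, 0, 0, 0, 0, 0, 40]]]}}

```text
time_s: 6.45
eef_pos: [0.534, -0.1488, 0.2464]
eef_rot: [0.0, 0.706, 0.708, 0.0]
wrist_force: [-0.7, -0.1, -2.2]
opening: 0.666
grasp_force: 65.6
```

Call:
{"fn": "jog_arm", "kwargs": {"series": [[[0, 0, 1, 0, 0, 0, 40], [0, 0, 1, 0, 0, 0, 40], [0, 0, 1, 0, 0, 0, 40], [0, 0, 1, 0, 0, 0, 40], [0, 0, 1, 0, 0, 0, 40], [0, 0, 1, 0, 0, 0, 40], [0, 0, 1, 0, 0, 0, 40], [0, 0, 1, 0, 0, 0, 40], [0, 0, 1, 0, 0, 0, 40], [0, 0, 1, 0, 0, 0, 40]]]}}

```text
time_s: 7.45
eef_pos: [0.5339, -0.1485, 0.2363]
eef_rot: [0.0, 0.706, 0.709, 0.0]
wrist_force: [0.5, -0.2, -2.1]
opening: 0.667
grasp_force: 65.7
```

```bash
cat >> h.py <<'E'
def status():
    f=[]
    for i in range(3):
        w=ctrl.camera("wrist"); f.append(ctrl.get_obs()["wrist_force"])
    o=ctrl.get_obs(); print("t",round(o["time_s"],2),"pos",o["eef_pos"].round(4),"F",np.mean(f,0).round(2),"tau",o["torque"].round(3))
    return w
E
python3 - <<'E'
from h import *
w=status(); P=pts(w); print(held(w))
save(w,"pics/w3.png")
E
```

```text
t 7.6 pos [ 0.5339 -0.1485  0.2363] F [-0.56 -0.11 -2.01] tau [0.036 0.028 0.034]
(np.float64(0.24909595274079616), array([ 0.0014, -0.0012,  0.2492]), [(np.False_, 8656.5, array([ 0.53302, -0.14902,  0.02933])), (np.True_, 1138.0, array([ 0.53286, -0.14873,  0.01052]))])
```

View pics/w3.png

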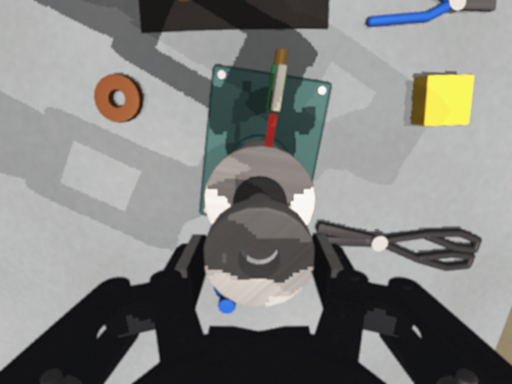

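The ring is resting on the tip and pressing with about 1 N. Through the bore at about (260,252) there is a bright crescent. I'll enlarge the bore and also measure how far the pan has sunk.

```bash
python3 - <<'E'
from h import *
w=ctrl.camera("wrist"); P=pts(w); im=w["frame"]
cr=im[225:280,225:295]; cr=cv2.resize(cv2.convertScaleAbs(cr,alpha=1.5),None,fx=10,fy=10,interpolation=cv2.INTER_NEAREST); cv2.imwrite("pics/b1.png",cr)
g=lambda p:((p-[225,225])*10+5).round().astype(int).tolist()
print(g(proj(w,[[.53295,-.1489,.233]])))
print((P[236:270:2,244:278:3,2]*1000).round(0).astype(int))
z=P[200:212,215:225,2]; print("pan",np.median(z), np.median(P[200:212,296:305,2]))
E
```

```text
[[341, 194]]
[[248 250 250 252 249 248 249 249 249 250 250 250]
 [249 250 248 250 249 249 249 249 248 249 250 249]
 [249 249 249 249 250 250 250 249 249 249 250 249]
 [248 250 249 233 234 233 233 233 249 250 249 248]
 [249 234 233 234 234 233 234 233 234 250 250 249]
 [233 234 234 233 234 234 233 234 233 233 249 249]
 [233 234 233 233 233 233 233 234 234 233 233 249]
 [233 234 233 234 233 233 233 234 234 234 234 249]
 [ -3 234 234 234 234 234 233 234 233 234  -1 236]
 [ -1 233 233 234 233 233 234 234 234 233  -1 238]
 [ -1  -1 233 234 233 234 234 233 233  -2   0 240]
 [235  -1  -2 234 235 233 232 234  -1  -1 236 241]
 [237 234  -2  -1   0  -2  -1   0  -1 236 239 243]
 [240 237 234  -1  -1  -2   0   0 237 238 240 245]
 [241 239 238 236 236 234 236 236 237 240 242 247]
 [242 241 239 237 237 238 238 238 239 243 244 247]
 [245 243 241 240 239 240 239 241 241 243 246 249]]
pan 0.15958810394625383 0.15956425366337235
```

View pics/b1.png

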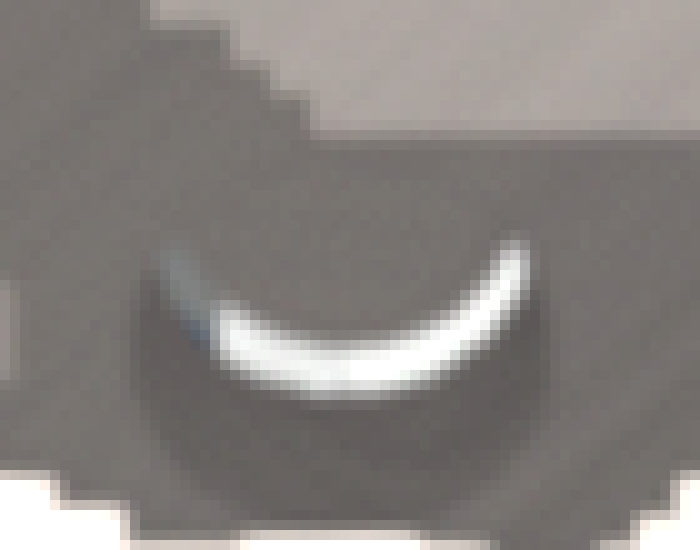

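The crescent is the gap between the spindle tip and the bore on the −y side. It is about 5 px wide and nearly symmetric in x, so the ring has to move toward +y. I'll fit the two edges.

```bash
cat >> h.py <<'E'
def cfit(w,pp,z,r,off=(225,225)):
    from scipy.optimize import least_squares
    X=atz(w,(np.array(pp,float)-5)/10+off,z)[:,:2]
    s=least_squares(lambda p:np.hypot(*(X-p[:2]).T)-r,X.mean(0)+[0,r*.7],loss="soft_l1",f_scale=.0003)
    return s.x.round(5),(s.fun*1000).round(2)
E
python3 - <<'E'
from h import *
w=ctrl.camera("wrist")
print(cfit(w,[(180,250),(215,300),(250,325),(300,341),(350,342),(400,336),(450,312),(480,282),(502,250)],.2335,.010))
print(cfit(w,[(165,290),(185,320),(215,352),(250,380),(300,397),(350,400),(400,395),(450,372),(490,335),(515,300),(530,260)],.2333,.01075))
E
```

```text
(array([ 0.53289, -0.14851]), array([-0.04,  0.09,  0.11, -0.02, -0.22, -0.  ,  0.07, -0.02,  0.06]))
(array([ 0.53312, -0.15159]), array([ 0.16, -0.06, -0.15,  0.08,  0.03, -0.07,  0.1 ,  0.03, -0.12,
       -0.02,  0.11]))
```

Call:
{"fn": "jog_arm", "kwargs": {"series": [[[0.3, 0, 0, 0, 0, 0, 40], [0.3, -0.1, 0, 0, 0, 0, 40], [0.3, 0, 0, 0, 0, 0, 40], [0.3, -0.1, 0, 0, 0, 0, 40], [0.3, 0, 0, 0, 0, 0, 40], [0.3, 0, 0, 0, 0, 0, 40], [0.3, 0, 0, 0, 0, 0, 40], [0.2, 0, 0, 0, 0, 0, 40], [0.2, 0, 0, 0, 0, 0, 40], [0, 0, 0, 0, 0, 0, 40]]]}}

```text
time_s: 8.7
eef_pos: [0.5337, -0.1461, 0.2363]
eef_rot: [0.0, 0.706, 0.709, -0.0]
wrist_force: [0.4, -0.8, -3.5]
opening: 0.671
grasp_force: 65.6
```

```bash
cat >> h.py <<'E'
def look(f):
    w=status(); P=pts(w); im=w["frame"]
    cr=cv2.resize(cv2.convertScaleAbs(im[225:280,225:295],alpha=1.5),None,fx=10,fy=10,interpolation=cv2.INTER_NEAREST); cv2.imwrite(f,cr)
    m=(P[...,2]>.10)&(P[...,2]<.172)&(w["frame"].min(2)>95); m[:,:205]=0; m[:,315:]=0; m[:140]=0; m[240:]=0
    print("pan z",np.median(P[m][:,2]).round(4), m.sum())
    print((P[240:270:2,244:278:3,2]*1000).round(0).astype(int))
    return w
E
python3 - <<'E'
from h import *
look("pics/b2.png")
E
```

```text
t 8.85 pos [ 0.5337 -0.1461  0.2363] F [ 0.32 -1.5  -3.76] tau [-0.251 -0.071  0.016]
pan z 0.1641 4306
[[249 249 248 250 248 249 249 248 249 250 250 249]
 [250 249 249 238 237 238 239 238 249 249 250 249]
 [250 240 238 238 238 238 238 239 238 250 249 250]
 [239 238 237 238 237 238 238 239 238 238 249 249]
 [237 238 237 237 238 238 237 237 239 239 238 250]
 [238 237 239 239 238 238 238 239 238 239 238 248]
 [238 238 239 239 238 238 239 238 238 238 238 238]
 [238 237 238 238 239 238 238 238 240 236 238 238]
 [238 239 238 238 238 238 238 238 238 238 238 240]
 [239 238 238 238 238 238 238 238 237 238 239 242]
 [237 238 239 238 239 236 237 238 238 238 239 243]
 [240 238 238 238 237 239 238 239 239 238 242 243]
 [240 238 238 239 237 238 238 238 238 240 242 246]
 [242 241 240 238 238 238 238 238 240 241 244 248]
 [245 243 241 240 239 239 239 239 241 244 246 248]]
```

Call:
{"fn": "jog_arm", "kwargs": {"series": [[[-0.4, 0, 0, 0, 0, 0, 40], [0, 0, 2, 0, 0, 0, 40], [0, 0, 3, 0, 0, 0, 40], [0, 0, 3, 0, 0, 0, 40], [0, 0, 3, 0, 0, 0, 40], [0, 0, 3, 0, 0, 0, 40], [0, 0, 3, 0, 0, 0, 40], [0, 0, 3, 0, 0, 0, 40], [0, 0, 0, 0, 0, 0, 40], [0, 0, 0, 0, 0, 0, 40]]]}}

```text
time_s: 9.85
eef_pos: [0.5336, -0.1464, 0.2163]
eef_rot: [-0.0, 0.706, 0.709, -0.0]
wrist_force: [0.6, -0.8, -1.6]
opening: 0.667
grasp_force: 65.6
```

```bash
python3 - <<'E'
from h import *
w=status(); P=pts(w); print("tip",fit(w,(225,295,200,290),(.235,.2425),.01)); print(held(w,(208,312,200,310)))
z=P[180:240,205:315,2]; print(np.median(z[(z>.14)&(z<.17)]))
E
```

```text
t 10.0 pos [ 0.5337 -0.1464  0.2164] F [ 0.81 -0.94 -2.32] tau [-0.132 -0.123  0.044]
tip (array([ 0.53325, -0.14847,  0.01002]), np.float64(0.2366), (259.668321299639, 268.2824909747292))
(np.float64(0.22950644170930545), array([ 0.0011, -0.0068,  0.2294]), [(np.False_, 8662.0, array([ 0.53284, -0.14696,  0.02931])), (np.True_, 1413.0, array([ 0.53293, -0.15182,  0.01187]))])
0.16269172899373305
```

Call:
{"fn": "jog_arm", "kwargs": {"series": [[[-0.3, 0.2, 0, 0, 0, 0, 40], [0, 0, 3, 0, 0, 0, 40], [0, 0, 5, 0, 0, 0, 40], [0, 0, 5, 0, 0, 0, 40], [0, 0, 5, 0, 0, 0, 40], [0, 0, 5, 0, 0, 0, 40], [0, 0, 5, 0, 0, 0, 40], [0, 0, 5, 0, 0, 0, 40], [0, 0, 4, 0, 0, 0, 40], [0, 0, 0, 0, 0, 0, 40]]]}}

```text
time_s: 11.0
eef_pos: [0.5337, -0.1466, 0.1786]
eef_rot: [-0.0, 0.706, 0.708, -0.0]
wrist_force: [0.3, 0.1, -2.9]
opening: 0.668
grasp_force: 65.6
```

```bash
python3 - <<'E'
from h import *
w=status(); print(fit(w,(225,295,200,340),(.234,.2425),.01)[:2])
E
```

```text
t 11.15 pos [ 0.5338 -0.1467  0.1794] F [ 0.23  0.   -2.86] tau [-0.06   0.006 -0.013]
(array([ 0.53326, -0.14381,  0.00838]), np.float64(0.2379))
```

Call:
{"fn": "jog_arm", "kwargs": {"series": [[[0, 0, 1.5, 0, 0, 0, 40], [0, 0, 2, 0, 0, 0, 40], [0, 0, 2, 0, 0, 0, 40], [0, 0, 2, 0, 0, 0, 40], [0, 0, 2, 0, 0, 0, 40], [0, 0, 2, 0, 0, 0, 40], [0, 0, 2, 0, 0, 0, 40], [0, 0, 1.5, 0, 0, 0, 40], [0, 0, 0, 0, 0, 0, 40], [0, 0, 0, 0, 0, 0, 40]]]}}

```text
time_s: 12.15
eef_pos: [0.5338, -0.1467, 0.1644]
eef_rot: [-0.0, 0.706, 0.709, -0.0]
wrist_force: [-1.2, 0.8, -0.4]
opening: 0.67
grasp_force: 65.8
```

```bash
python3 - <<'E'
from h import *
w=status()
E
```

```text
t 12.3 pos [ 0.5338 -0.1466  0.1644] F [-0.79  0.5  -0.31] tau [ 0.097  0.201 -0.035]
```

Call:
{"fn": "jog_arm", "kwargs": {"series": [[[0, 0, 0, 0, 0, 0, 68], [0, 0, 0, 0, 0, 0, 78], [0, 0, 0, 0, 0, 0, 85], [0, 0, 0, 0, 0, 0, 85], [0, 0, -5, 0, 0, 0, 85], [0, 0, -15, 0, 0, 0, 85], [0, 0, -30, 0, 0, 0, 85], [0, 0, -30, 0, 0, 0, 85], [0, 0, -30, 0, 0, 0, 85], [0, 0, -5, 0, 0, 0, 85]]]}}

```text
time_s: 13.3
eef_pos: [0.5359, -0.1477, 0.2853]
eef_rot: [0.004, 0.706, 0.709, 0.001]
wrist_force: [0.4, 0.3, 0.2]
opening: 1.0
grasp_force: 0.0
```

```bash
python3 - <<'E'
from h import *
w=status(); P=pts(w); im=w["frame"]
s=ctrl.camera("scene"); S=s["frame"]
a=cv2.resize(S[150:270,150:255],None,fx=4,fy=4,interpolation=cv2.INTER_CUBIC); b=im[:, 100:400]
cv2.imwrite("pics/r1.png",np.hstack([a,cv2.resize(b,(300*480//384,480))]))
plan(.5557,.190,.27,0.,8)
E
```

```text
t 13.45 pos [ 0.5338 -0.1467  0.2797] F [-0.64  0.58  0.03] tau [0.032 0.053 0.017]
tilt fix (tool) [-0.001  -0.0006  0.    ] yaw 0.004
[42.0, 3.0, 1.1] 0.0005
[42.0, 2.9, 1.1] 0.0005
[42.0, 2.9, 1.1] 0.0005
[42.0, 2.9, 1.1] 0.0005
[42.0, 2.9, 1.1] 0.0005
[42.0, 2.9, 1.1] 0.0005
[42.1, 2.8, 1.1] 0.0005
[42.1, 2.8, 1.1] 0.0005
```

View pics/r1.png

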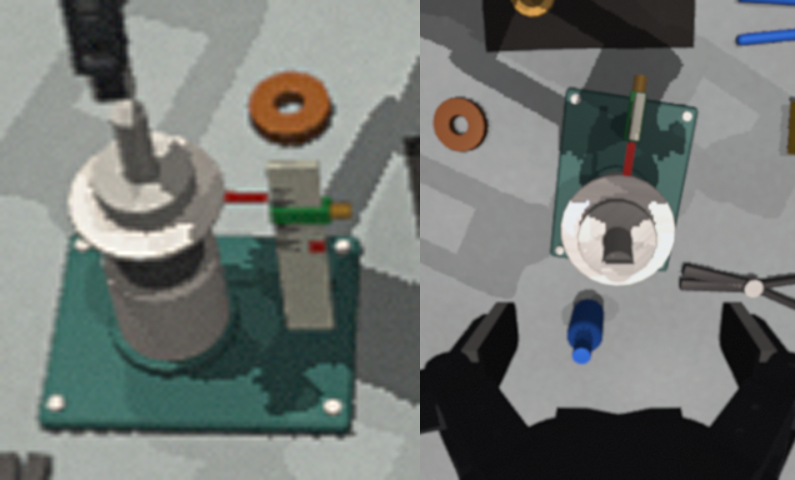

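The first ring is bedded flat on the boss and the pan has sunk. The pointer at row 198 is just above the slide's top, which is at about row 202 in the left half.

Call:
{"fn": "jog_arm", "kwargs": {"series": [[[25, 2, 0, 0, 0, 0, 85], [45, 4, 0, 0, 0, 0, 85], [47, 4, 0, 0, 0, 0, 85], [47, 4, 0, 0, 0, 0, 85], [47, 4, 10, 0, 0, 0, 85], [42, 3, 20, 0, 0, 0, 85], [40, 1, 27, 0, 0, 0, 85], [33, 0, 35, 0, 0, 0, 85], [13, 0, 45, 0, 0, 0, 85], [0, 0, 45, 0, 0, 0, 85]]]}}

```text
time_s: 14.5
eef_pos: [0.5529, 0.1947, 0.0944]
eef_rot: [-0.001, 0.705, 0.71, -0.0]
wrist_force: [0.9, -0.4, -0.4]
opening: 0.995
grasp_force: 0.0
```

Call:
{"fn": "jog_arm", "kwargs": {"series": [[[0, 0, 26.5, 0, 0, 0, 85], [0, 0, 0, 0, 0, 0, 85], [0, 0, 0, 0, 0, 0, 85], [0, 0, 0, 0, 0, 0, 85], [0, 0, 0, 0, 0, 0, 85], [0, 0, 0, 0, 0, 0, 85], [0, 0, 0, 0, 0, 0, 85], [0, 0, 0, 0, 0, 0, 85], [0, 0, 0, 0, 0, 0, 85], [0, 0, 0, 0, 0, 0, 85]]]}}

```text
time_s: 15.5
eef_pos: [0.5544, 0.1924, 0.0708]
eef_rot: [-0.0, 0.706, 0.709, -0.0]
wrist_force: [-0.7, 0.1, -0.0]
opening: 0.996
grasp_force: 0.0
```

```bash
python3 - <<'E'
from h import *
w=status(); save(w,"pics/w4.png")
a=cv2.imread("pics/w1.png"); t=a[165:262,208:308]; b=w["frame"]
# bore centre (dark hole) + outline match in both
for n,i in(("w1",a),("w4",b)):
    hsv=cv2.cvtColor(i,cv2.COLOR_BGR2HSV); m=((i.min(2)>75)).astype(np.uint8); m[:, :200]=0; m[:,320:]=0; m[:155]=0; m[275:]=0
    cs,_=cv2.findContours(m,cv2.RETR_EXTERNAL,cv2.CHAIN_APPROX_NONE)
    for c in cs:
        if cv2.contourArea(c)>2000 : print(n,cv2.contourArea(c),cv2.fitEllipse(c),cv2.boundingRect(c))
P=pts(w); z=P[170:260,215:305,2]; print(np.median(z[z>.015]))
print(fit(w,(200,320,155,275),(.0125,.03),.03))
E
```

```text
t 15.65 pos [0.5544 0.1924 0.0707] F [-0.22  0.29  0.3 ] tau [-0.006  0.016  0.015]
w1 4959.0 ((257.110595703125, 214.346435546875), (78.77429962158203, 80.22602081298828), 84.02781677246094) (217, 175, 81, 79)
w4 4969.5 ((258.7177429199219, 212.74075317382812), (78.83985137939453, 80.34236907958984), 78.46820068359375) (218, 173, 82, 80)
0.01897732247124498
(array([0.55329, 0.19169, 0.02942]), np.float64(0.019), (258.32641725793735, 212.22235361570986))
```

Call:
{"fn": "jog_arm", "kwargs": {"series": [[[-0.6, 0.6, 15, 0, 0, 0, 85], [0, 0.6, 20, 0, 0, 0, 85], [0, 0, 20, 0, 0, 0, 85], [0, 0, 9.7, 0, 0, 0, 85], [0, 0, 0, 0, 0, 0, 50], [0, 0, 0, 0, 0, 0, 40], [0, 0, 0, 0, 0, 0, 40], [0, 0, 0, 0, 0, 0, 40], [0, 0, 0, 0, 0, 0, 40], [0, 0, 0, 0, 0, 0, 40]]]}}

```text
time_s: 16.65
eef_pos: [0.556, 0.1919, 0.0066]
eef_rot: [0.0, 0.706, 0.709, 0.0]
wrist_force: [1.0, 0.4, 0.5]
opening: 0.662
grasp_force: 65.4
```

Call:
{"fn": "jog_arm", "kwargs": {"series": [[[0, 0, -20, 0, 0, 0, 40], [0, 0, -46, 0, 0, 0, 40], [0, 0, -46, 0, 0, 0, 40], [-10, 0, -48, 0, 0, 0, 40], [-30, -2, -38, 0, 0, 0, 40], [-40, -3, -30, 0, 0, 0, 40], [-47, -3, -14, 0, 0, 0, 40], [-48, -3, -8, 0, 0, 0, 40], [-48, -3, 0, 0, 0, 0, 40], [-48, -3, 0, 0, 0, 0, 40]]]}}

```text
time_s: 17.65
eef_pos: [0.5392, -0.0809, 0.2565]
eef_rot: [0.0, 0.706, 0.709, 0.0]
wrist_force: [1.3, -0.3, -3.2]
opening: 0.662
grasp_force: 65.8
```

```bash
python3 - <<'E'
from h import *
w=status(); plan(.5338,-.1467,.25,0.,1)
E
```

```text
t 17.8 pos [ 0.5392 -0.082   0.2557] F [ 0.09 -1.68 -2.92] tau [0.062 0.065 0.048]
tilt fix (tool) [-0.0005  0.0001 -0.    ] yaw -0.0012
[-64.7, -5.3, 5.8] -0.0012
```

Call:
{"fn": "jog_arm", "kwargs": {"series": [[[-25, -2, 0, 0, 0, 0, 40], [-30, -2.3, 0, 0, 0, 0, 40], [-9.7, -1, 0, 0, 0, 0, 40], [0, 0, 3, 0, 0, 0, 40], [0, 0, 6, 0, 0, 0, 40], [0, 0, 6, 0, 0, 0, 40], [0, 0, 4, 0, 0, 0, 40], [0, 0, 0, 0, 0, 0, 40], [0, 0, 0, 0, 0, 0, 40], [0, 0, 0, 0, 0, 0, 40]]]}}

```text
time_s: 18.8
eef_pos: [0.5349, -0.1438, 0.2373]
eef_rot: [0.0, 0.706, 0.709, 0.0]
wrist_force: [0.6, -0.4, -3.0]
opening: 0.662
grasp_force: 65.8
```

Call:
{"fn": "jog_arm", "kwargs": {"series": [[[0, 0, 1.2, 0, 0, 0, 40], [0, 0, 1.2, 0, 0, 0, 40], [0, 0, 1.2, 0, 0, 0, 40], [0, 0, 1.2, 0, 0, 0, 40], [0, 0, 1.2, 0, 0, 0, 40], [0, 0, 1.2, 0, 0, 0, 40], [0, 0, 1.2, 0, 0, 0, 40], [0, 0, 1.2, 0, 0, 0, 40], [0, 0, 1.2, 0, 0, 0, 40], [0, 0, 1.2, 0, 0, 0, 40]]]}}

```text
time_s: 19.8
eef_pos: [0.5348, -0.144, 0.2251]
eef_rot: [0.0, 0.706, 0.709, 0.0]
wrist_force: [-0.6, 0.5, -1.9]
opening: 0.66
grasp_force: 65.9
```

```bash
python3 - <<'E'
from h import *
look("pics/b3.png")
E
```

```text
t 19.95 pos [ 0.5348 -0.1439  0.225 ] F [-0.3   0.12 -1.98] tau [0.018 0.042 0.047]
pan z 0.1477 3920
[[239 238 238 238 237 221 237 237 238 237 237 238]
 [237 238 222 222 221 221 221 221 237 237 238 237]
 [238 221 221 221 222 221 221 222 221 222 236 237]
 [221 221 222 221 220 222 221 221 222 222 236 236]
 [222 222 221 221 222 222 221 221 221 221 221 237]
 [221 222 221 220 221 221 222 221 222 221 222 236]
 [222 222 221 221 221 222 222 220 222 222 222 226]
 [222 222 222 222 221 221 222 221 222 222 220 228]
 [221 221 221 221 222 221 221 221 222 221  -1 229]
 [224 223 221 221 221 221 223 222 222 221 225 229]
 [226 223 222 221 221 222 222 222 222 224 227 232]
 [228 226 223 221 222 221 221 222 225 225 229 234]
 [229 227 225 223 224 224 224 225 226 228 231 234]
 [232 229 228 227 228 226 227 227 228 230 232 236]
 [234 232 230 229 228 228 228 230 230 232 234 237]]
```

Call:
{"fn": "jog_arm", "kwargs": {"series": [[[-0.3, -0.2, 0, 0, 0, 0, 40], [-0.3, -0.2, 0, 0, 0, 0, 40], [-0.3, -0.2, 0, 0, 0, 0, 40], [-0.3, -0.1, 0, 0, 0, 0, 40], [-0.3, -0.1, 0, 0, 0, 0, 40], [-0.3, -0.1, 0, 0, 0, 0, 40], [-0.3, -0.1, 0, 0, 0, 0, 40], [-0.3, 0, 0, 0, 0, 0, 40], [-0.2, 0, 0, 0, 0, 0, 40], [0, 0, 0, 0, 0, 0, 40]]]}}

```text
time_s: 20.95
eef_pos: [0.5336, -0.1466, 0.2248]
eef_rot: [-0.0, 0.706, 0.708, -0.0]
wrist_force: [0.5, -0.5, -3.4]
opening: 0.659
grasp_force: 65.8
```

```bash
python3 - <<'E'
from h import *
look("pics/b4.png")
E
```

```text
t 21.1 pos [ 0.5336 -0.1466  0.2249] F [ 0.43 -0.43 -2.25] tau [-0.064 -0.077 -0.028]
pan z 0.1529 3495
[[238 238 237 236 237 227 237 236 237 237 238 238]
 [237 237 226 227 226 226 225 226 237 236 238 237]
 [236 227 226 227 227 226 227 227 226 227 237 237]
 [226 227 227 226 227 227 227 228 227 228 235 237]
 [227 229 227 227 227 227 226 227 227 227 227 237]
 [227 227 227 226 227 227 228 227 226 227 227 236]
 [226 227 226 227 227 227 227 227 227 227 226 227]
 [226 227 226 227 227 227 227 227 227 227 227 227]
 [226 228 227 226 226 226 227 225 227 227 226 228]
 [227 227 227 228 228 228 227 228 227 226 227 230]
 [225 226 226 227 227 227 227 226 228 227 226 232]
 [226 225 226 226 226 226 226 226 227 226 229 234]
 [230 227 226 227 227 227 226 227 228 228 232 235]
 [233 229 228 226 227 228 227 227 228 230 233 236]
 [234 230 229 229 228 228 230 229 231 231 235 236]]
```

Call:
{"fn": "jog_arm", "kwargs": {"series": [[[-0.1, 0.1, 2, 0, 0, 0, 40], [0, 0, 4, 0, 0, 0, 40], [0, 0, 5, 0, 0, 0, 40], [0, 0, 5, 0, 0, 0, 40], [0, 0, 5, 0, 0, 0, 40], [0, 0, 5, 0, 0, 0, 40], [0, 0, 5, 0, 0, 0, 40], [0, 0, 5, 0, 0, 0, 40], [0, 0, 4, 0, 0, 0, 40], [0, 0, 0, 0, 0, 0, 40]]]}}

```text
time_s: 22.1
eef_pos: [0.5337, -0.1466, 0.1844]
eef_rot: [-0.0, 0.706, 0.709, -0.0]
wrist_force: [0.7, 0.6, -2.8]
opening: 0.663
grasp_force: 65.8
```

```bash
python3 - <<'E'
from h import *
status()
E
```

```text
t 22.25 pos [ 0.5338 -0.1466  0.1852] F [-0.43  0.4  -2.79] tau [-0.006  0.052  0.035]
```

Call:
{"fn": "jog_arm", "kwargs": {"series": [[[0, 0, 1.5, 0, 0, 0, 40], [0, 0, 2, 0, 0, 0, 40], [0, 0, 2, 0, 0, 0, 40], [0, 0, 2, 0, 0, 0, 40], [0, 0, 2, 0, 0, 0, 40], [0, 0, 2, 0, 0, 0, 40], [0, 0, 2, 0, 0, 0, 40], [0, 0, 2, 0, 0, 0, 40], [0, 0, 0.5, 0, 0, 0, 40], [0, 0, 0, 0, 0, 0, 40]]]}}

```text
time_s: 23.25
eef_pos: [0.5338, -0.1466, 0.169]
eef_rot: [-0.0, 0.706, 0.709, -0.0]
wrist_force: [-0.6, 0.6, -0.5]
opening: 0.662
grasp_force: 66.0
```

```bash
python3 - <<'E'
from h import *
status()
E
```

```text
t 23.4 pos [ 0.5338 -0.1466  0.1692] F [-1.16  0.62 -0.15] tau [ 0.066  0.274 -0.005]
```

Balanced. I'll release, lift clear, then check the pointer.

Call:
{"fn": "jog_arm", "kwargs": {"series": [[[0, 0, 0, 0, 0, 0, 68], [0, 0, 0, 0, 0, 0, 78], [0, 0, 0, 0, 0, 0, 85], [0, 0, 0, 0, 0, 0, 85], [0, 0, -5, 0, 0, 0, 85], [0, 0, -15, 0, 0, 0, 85], [0, 0, -30, 0, 0, 0, 85], [0, 0, -30, 0, 0, 0, 85], [0, 0, -25, 0, 0, 0, 85], [0, 0, -5, 0, 0, 0, 85]]]}}

```text
time_s: 24.4
eef_pos: [0.5357, -0.1475, 0.2843]
eef_rot: [0.004, 0.706, 0.709, 0.001]
wrist_force: [0.9, -0.1, -0.2]
opening: 0.993
grasp_force: 0.0
```

```bash
python3 - <<'E'
from h import *
w=status(); P=pts(w)
z=P[150:290,190:330,2]; print(np.histogram(z,np.arange(.125,.255,.004)))
s=ctrl.camera("scene"); S=s["frame"]
a=cv2.resize(S[180:225,195:255],None,fx=10,fy=10,interpolation=cv2.INTER_CUBIC); cv2.imwrite("pics/r2.png",a)
from h import *
t=-.113; a0=np.array([.5338,-.1480])
W=lambda x,y,z:np.r_[a0+[x*np.cos(t)-y*np.sin(t),x*np.sin(t)+y*np.cos(t)],z]
cv=lambda p:((p-[195,180])*10+5).round(0).tolist()
print("blade top (182,...)",cv(proj(s,[W(.003,.073,.184),W(.003,.103,.184)])),"patch",cv(proj(s,[W(.003,.103,.1125)])))
print("pointer@pan .012,.024",cv(proj(s,[W(0,.068,.1385),W(0,.068,.1625)])))
for T in(.15,.145,.14,.135): print(T,cv(proj(s,[W(.006,.07,T),W(.006,.106,T),W(.006,.07,T-.014),W(.006,.106,T-.014),W(-.006,.07,T)])))
E
```

```text
t 24.55 pos [ 0.5338 -0.1466  0.2792] F [-0.08 -0.23 -0.53] tau [-0.027  0.005  0.018]
(array([   0,    0,    0,  301, 1694,    0,   25,   34,   37,   41,   28,
         55,   56, 2327,   56,   28,   28,   26,   31,   31,   31,   37,
        493,    9,    0,    0,    0,    0,    0,    0,    0,    0]), array([0.125, 0.129, 0.133, 0.137, 0.141, 0.145, 0.149, 0.153, 0.157,
       0.161, 0.165, 0.169, 0.173, 0.177, 0.181, 0.185, 0.189, 0.193,
       0.197, 0.201, 0.205, 0.209, 0.213, 0.217, 0.221, 0.225, 0.229,
       0.233, 0.237, 0.241, 0.245, 0.249, 0.253]))
blade top (182,...) [[216.0, 113.0], [346.0, 111.0]] patch [[363.0, 295.0]]
pointer@pan .012,.024 [[211.0, 222.0], [203.0, 160.0]]
0.15 [[214.0, 213.0], [367.0, 211.0], [219.0, 248.0], [370.0, 246.0], [217.0, 173.0]]
0.145 [[216.0, 226.0], [368.0, 224.0], [221.0, 261.0], [371.0, 259.0], [218.0, 185.0]]
0.14 [[218.0, 238.0], [369.0, 236.0], [222.0, 273.0], [372.0, 271.0], [220.0, 198.0]]
0.135 [[219.0, 251.0], [370.0, 249.0], [224.0, 286.0], [373.0, 284.0], [222.0, 211.0]]
```

View pics/r2.png

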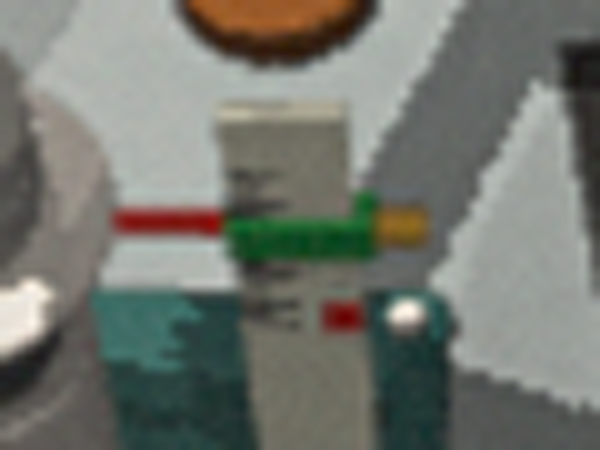

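The red pointer at row 222 meets the blade within the slide's height, roughly rows 195–260 counting its back edge. The pan has sunk about 23 mm, and the slide covers roughly 16–30 mm. I'm handing in with two rings.

```bash
python3 - <<'E'
from h import *
w=ctrl.camera("wrist"); print(fit(w,(180,330,120,300),(.172,.184),.03)); print(ctrl.hand_in())
E
```

```text
(array([ 0.53285, -0.14707,  0.02919]), np.float64(0.1795), (259.25318790178096, 193.97454947834333))
the job is handed in; nothing more can be done
None
```

I bedded two steel rings over the spindle, which sank the pan about 23 mm and put the pointer at about mid-height of the green slide. The job was handed in at about 24.6 s with the gripper clear; no verdict came back.

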